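# Raise a culture dish to the sensor with the cam lever and hold it

### The arm

A 6-joint arm with a two-finger parallel gripper is mounted at the origin on a cart in front of the work surface, level with it; the furniture and walls round the work are solid. World frame = base frame: x ahead of the robot, y to its left, z up, the work surface at z = 0. Lengths are in mm, angles in rad, forces in N, time in s.
With the tool pointing down it reaches from about 425 to 925 mm from the base axis. Payload 12.5 kg.
Tool frame: the origin (TCP) lies at the very end of the fingers, on their centre line; the grasp point (between the pads) lies bot.grasp_offset behind it (bot.grasp_offset is the distance from the TCP to the grasp point, in mm); z points along the fingers, y is the direction in which the jaws open and shut (so a half turn about z gives the same grasp; the last joint's range is limited). The gripper opens to 85 mm and grips with 20 to 120 N. Pads are 22 mm wide; open, the fingers measure 114 mm over their backs; the gripper's body (76 mm by 85 mm) begins 54 mm behind the grasp point. The pads swing forward as they close: fully open they stand 13 mm farther back than shut.
Start: joints at [1.222, 0.491, 1.559, -0, 1.092, -0.106], TCP at [150.245, 606.689, 231.327] pointing down, gripper open.
Joint ranges: [-3.1, 3.1], [-0.84, 2.19], [0.05, 2.79], [-1.13, 4.28], [0.06, 2.93], [-2.69, 2.69]. Speed limits (rad/s): [2.22, 2.22, 2.79, 3.14, 3.14, 3.14].

### API

Orientations are given as [roll, pitch, yaw] about the fixed x, y, z axes, in that order (R = Rz(yaw) Ry(pitch) Rx(roll)).
In Python, from cell import bot, camera, job gives the robot as it stands. The module is installed in compiled form; this text tells all that it offers.
- The arm moves only by the tool move_arm, never from a script. Its argument "motion" is one flat list of numbers, 6 for each row, row after row: the shift along the tool's x, y, z normalised to -1 to 1, where 1 is 2 cm, then the turn, a rotation vector about the tool's x, y, z normalised to -1 to 1, where 1 is 6 degrees. In form: [tx, ty, tz, ax, ay, az, tx, ty, tz, ax, ay, az, ...]. A call has 1 to 20 rows; each row shifts and turns the commanded pose from where the row before left it, along the tool's axes as they then stand; what a row does not reach is not made up. A row lasts 1/12 s, in which the tool goes at most 41.7 mm and 7.16 degrees, less where a joint would pass 70% of its speed; a pose out of reach is approached as far as the arm can. A call with a number of a shift or a turn outside -1 to 1 is refused whole. A call with a gripper value outside its range is refused whole. "fingers" is the gripper command: -1 is fully open, 1 is shut, values between are in proportion, set as the call begins (left out, the last holds). The fingers move at their own pace and stop on an object; the grip force is fixed at half the most. Time passes only in rows, so rows that do not move let the fingers close. It gives the time, the measured TCP pose, the force and the opening at its end, in the units of the state.
- bot.observe(): the state, without advancing time (a new reading comes with each control period).
- camera(name): name is "side" or "top"; returns a dict with "frame" (400x640x3 uint8, red, green, blue), "fx", "fy", "cx", "cy" (pixels), "view" (4x4, takes a point from world to camera coordinates). Camera axes: x right, y down, z forward; pixel columns grow to the right and rows downward; lengths in mm; the calibration is good to about 2 mm. A picture is of the moment at which its call begins. There is no depth.
- job.sign_off(): hands the job in, once; it reports no verdict.
The state is a dict: "time": time; "joints": joint angles; "joint_velocities": joint speeds; "joint_efforts": joint torques, N m; "eef_pos": TCP position; "ee_rot": TCP orientation; "ft_force": force on the tool from outside, world axes, zero at the start; "wrist_torque": the same for the moment, N m; "grip_width": opening from 0.0 (shut) to 1.0 (fully open).
Only numpy, scipy, OpenCV 4.12 (cv2) and the standard library are available. Lean on these libraries where they do the work, as an engineer would, in place of code of your own. Each camera call takes 0.05 s, during which the arm holds its last target.

### The job

Slide the lift carriage along its track by its upright grip in front until its sensor head is centred over the dish. Then, leaving the carriage there, swing the spring-loaded cam lever up to its highest lift point, which is when the lever arm stands straight up, so that the pad under the dish raises it off its rails. Finish while still holding the lever there, since it falls back when released; leave the flask and the cap nearby where they are.

Things in the scene. Friction and masses are not known exactly. Their poses are not given: they have to be found in the camera images.
- stage: fixed stage, bare metal: base 170 x 266 x 8 mm, end plates 60 mm high, two level rails along its y axis on which the dish stands (rail tops 61 mm above the bench, outer lips 66 mm). Origin on the bench under the middle of the base; x points away from the robot across the track, y along the track to the robot's left, z up
- carriage (a joint): position of the lift carriage along its track, m: 0 at the +y end, grows towards the stage's -y, 0.17 at the other stop. It runs under the dish rails and carries the slide grip, lever, lift pad and sensor head; it goes where the dish stands, which differs each time. Slides with 3 to 5 N and stays where it is left
- carriage_grip (a point): centre of the upper part of the carriage's black upright slide grip, in front of the rails: 20 mm across the track (x) by 16 mm along it (y), free for 50 mm below this point; top 19 mm above this point, which is 84 mm above the bench, 90 mm in front (-x) and 45 mm to the +y of the lift axis; axes as the stage's
- lift_axis (a point): on the carriage, moves with it: the axis of the lift pad (steel disc, 40 mm diameter, between the rails), at the height of the rail tops, 61 mm above the bench. The pad's top is 56 mm above the bench with the lever down and 75 mm with it upright. This axis must pass through the dish's centre before lifting; axes as the stage's
- sensor_tip (a point): lowest point of the black sensor head (22 mm diameter, up to 146 mm high) that the carriage carries right over the lift axis, 104 mm above the bench; its arm comes from a post 84 mm behind (+x), and no part of it is over 11 mm in front of the lift axis; moves with the carriage
- lever (a joint): angle of the cam lever on the carriage's front, rad: 0 lying low on its stop, pointing to -x (to the robot), 14 degrees above level; grows as it swings up and over towards +x; 1.33 with the arm straight up, where the cam lifts highest (19 mm); beyond it the lift falls again, stop at 2.05. A spring pulls it back to 0: about 3 N at the handle when down, 4 to 6 N upright
- lever_grip (a point): middle of the lever's handle: a black round sleeve, 14 mm diameter, 70 mm long, that turns freely on its pin, parallel to the stage's y, sticking out to -y from the end of the lever arm; point in its axis, 35 mm from the arm's flat side, 85 mm from the shaft's axis; 54 mm above the bench when down, 119 mm when upright. Its frame turns with the lever about y
- lever_shaft (a point): point on the axis about which the lever turns (parallel to the stage's y), on the carriage and moving with it, 34 mm above the bench, 90 mm in front (-x) and 68 mm to the -y of the lift axis, beside lever_grip, which circles it at 85 mm radius
- dish_center (a point): loose covered petri dish with a tan lid, 88 mm diameter, 17 mm high, standing on the two rails between their lips; this point is in its axis 7 mm above its underside; 68 mm above the bench on the rails, 82 mm when fully raised
- flask: bystander to be left alone: small foil-wrapped flask, 70 mm wide, 78 mm high, standing on the bench right of the stage; origin under its centre
- bottle_cap: bystander to be left alone: small screw cap, 34 mm diameter, 14 mm high, lying on the bench in front of the stage's left end; origin under its centre
There are look-alikes about, which are no part of the job. What is meant by the part that bears dish_center is not black or pink, and is the larger of those in its own colour.

How it is judged (in metres and radians):
On the way, in this order (a step that is already met when the one before it is completed fails the run):
1. the lift carriage stands under the dish, centred within 8 mm, at rest, with the lever still down (y of dish_center in the frame of lift_axis between -0.008 and 0.008 m and velocity of joint carriage between -0.01 and 0.01 m/s and value of joint lever below 0.15 rad), for 0.3 s.
2. the lever has been swung up and the dish is lifted off the rails (value of joint lever above 1 rad and height (world z) of dish_center above 0.076 m), for 0.2 s.
At the end, for the whole second after the job is handed in: The fingers hold the lever (over 1 N), still, within 0.16 rad (9 degrees) of straight up (joint 1.328); the dish is level, lifted clear of the rails (its point above 79.5 mm) and not touched by the fingers, with the lift axis within 9 mm of its centre along the track (value of joint lever between 1.168 and 1.488 rad and velocity of joint lever between -0.1 and 0.1 rad/s and contact force between the fingers and lever above 1 N and height (world z) of dish_center above 0.0795 m and angle between dish_center's own z axis and vertical below 0.1 rad and contact force between the fingers and dish below 0.02 N and y of dish_center in the frame of lift_axis between -0.009 and 0.009 m); the arm keeps its last pose, push and grip.
It fails at once if the lever is raised while the carriage is not under the dish's middle (over 10 mm off) (value of joint lever above 0.3 rad and not (y of dish_center in the frame of lift_axis between -0.01 and 0.01 m)).
It fails at once if the dish is tipped, knocked off or shifted by more than 3 cm (angle between dish_center's own z axis and vertical above 0.35 rad or distance of dish_center from where it was at the start of the episode above 0.03 m).
It fails at once if the flask or the cap is pushed away by more than 2 cm or knocked over (distance of any of flask, bottle_cap from where it was at the start of the episode above 0.02 m or angle between flask's own z axis and vertical above 0.5 rad).
It also fails if it takes over 45 s, if anything falls off the work surface, if the arm or the gripper's body presses on something with over 40 N, if the wrist force passes 120 N, or if a joint passes its speed limit or range.

## Working session

There is one attempt and no reset: what is moved stays moved. The work goes in short steps, Python scripts to look and compute and a tool call to move; the robot and the scene stay as the last step left them, time stands still between calls to the robot, and variables do not carry over. Pictures are saved under pics/ and viewed, and the job is handed in when it is done.

Besides the shell and the picture viewer there is one more tool, called after ">>>" as name(argument=value, ...), one argument or row to a line, values as JSON. move_arm: Moves the arm, as the interface text tells. Its arguments: {"type":"object","properties":{"motion":{"type":"array","items":{"type":"number","minimum":-1,"maximum":1}},"fingers":{"type":"number"}},"required":["motion"]}

```bash
mkdir -p pics
python3 - <<'E'
from cell import bot,camera
import cv2,numpy as np,pickle
for n in("side","top"):
    c=camera(n);cv2.imwrite(f"pics/{n}0.png",c["frame"][:,:,::-1])
    pickle.dump(c,open(n+"0.pkl","wb"))
    print(n,c["fx"],c["fy"],c["cx"],c["cy"],np.round(c["view"],3).tolist())
print(bot.observe(),bot.grasp_offset)
E
```

```text
side 451.0951637863009 451.0951637863009 325.2849618591368 203.36931102079762 [[-0.931, -0.365, -0.007, 608.11], [-0.201, 0.531, -0.823, 250.247], [0.304, -0.765, -0.567, 797.406], [0.0, 0.0, 0.0, 1.0]]
top 364.40142084897144 364.40142084897144 321.6427574056628 200.44024748690268 [[0.114, -0.993, -0.006, -94.794], [-0.969, -0.11, -0.22, 677.835], [0.218, 0.031, -0.976, 909.261], [0.0, 0.0, 0.0, 1.0]]
{'time': 0.1, 'joints': array([ 1.22237796e+00,  4.91502212e-01,  1.55937892e+00, -4.45642803e-06,
        1.09170721e+00, -1.05597045e-01]), 'joint_velocities': array([-0.00111151, -0.00244241, -0.00101997, -0.0005283 ,  0.0010243 ,
       -0.00085039]), 'joint_efforts': array([ 2.45078030e-03, -6.19442868e+01, -2.62024927e+01, -5.76595744e-05,
        2.89116244e-03,  1.39914235e-05]), 'eef_pos': array([150.18633711, 606.48552607, 230.7876564 ]), 'ee_rot': array([-3.14060209e+00, -1.01015982e-04,  2.89877334e+00]), 'ft_force': array([ 0.05074751,  0.56126669, -0.55847099]), 'wrist_torque': array([ 0.08394994, -0.0124925 ,  0.07041111]), 'grip_width': 1.001820087838036} 18.700000000000003
```

View pics/side0.png

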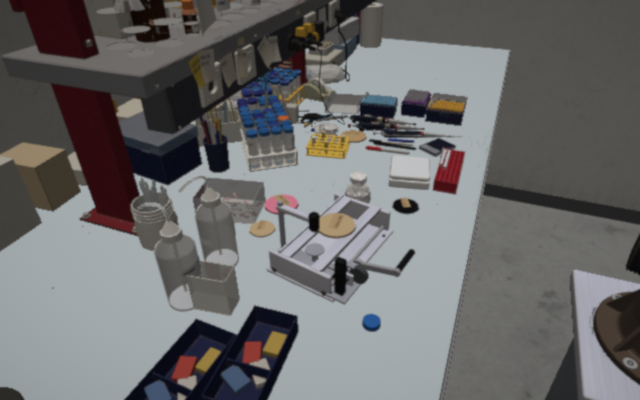

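View pics/top0.png

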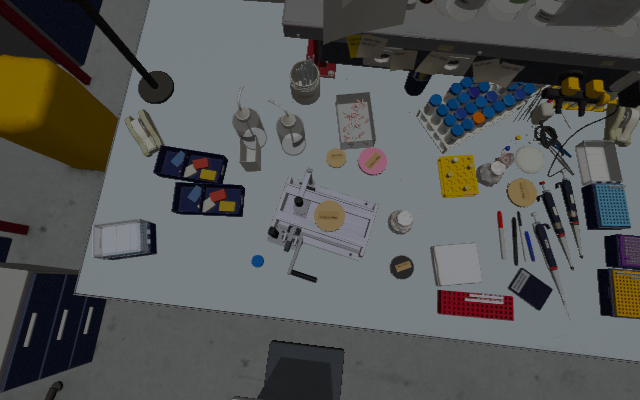

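```bash
cat > h.py <<'E'
import numpy as np,cv2,pickle
def load(n,k=0): return pickle.load(open(f"{n}{k}.pkl","rb"))
def ray(c,u,v):
    V=np.array(c["view"]);R=V[:3,:3];t=V[:3,3]
    d=R.T@np.array([(u-c["cx"])/c["fx"],(v-c["cy"])/c["fy"],1]);return -R.T@t,d
def onz(c,u,v,z):
    o,d=ray(c,u,v);return o+d*(z-o[2])/d[2]
def proj(c,p):
    q=np.array(c["view"])[:3]@np.append(p,1);return np.array([c["fx"]*q[0]/q[2]+c["cx"],c["fy"]*q[1]/q[2]+c["cy"]])
def tri(c1,a,c2,b):
    o1,d1=ray(c1,*a);o2,d2=ray(c2,*b)
    s=np.linalg.lstsq(np.c_[d1,-d2],o2-o1,rcond=None)[0]
    p,q=o1+s[0]*d1,o2+s[1]*d2
    return (p+q)/2,np.linalg.norm(p-q)
def crop(c,x0,y0,x1,y1,s,fn):
    im=np.ascontiguousarray(c["frame"][y0:y1,x0:x1,::-1])
    im=cv2.resize(im,None,fx=s,fy=s,interpolation=cv2.INTER_CUBIC)
    im=cv2.convertScaleAbs(im,alpha=1.4)
    for x in range((x0+19)//20*20,x1,20): cv2.putText(im,str(x),(int((x-x0)*s),10),0,.35,(0,0,255));cv2.line(im,(int((x-x0+.5)*s),12),(int((x-x0+.5)*s),18),(0,0,255))
    for y in range((y0+19)//20*20,y1,20): cv2.putText(im,str(y),(0,int((y-y0)*s)),0,.35,(0,0,255));cv2.line(im,(20,int((y-y0+.5)*s)),(28,int((y-y0+.5)*s)),(0,0,255))
    cv2.imwrite(fn,im)
E
python3 - <<'E'
from h import *
crop(load("side"),250,165,430,300,4.4,"pics/s1.png")
crop(load("top"),235,160,415,295,4.4,"pics/t1.png")
E
```

```text
(no output)
```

View pics/s1.png

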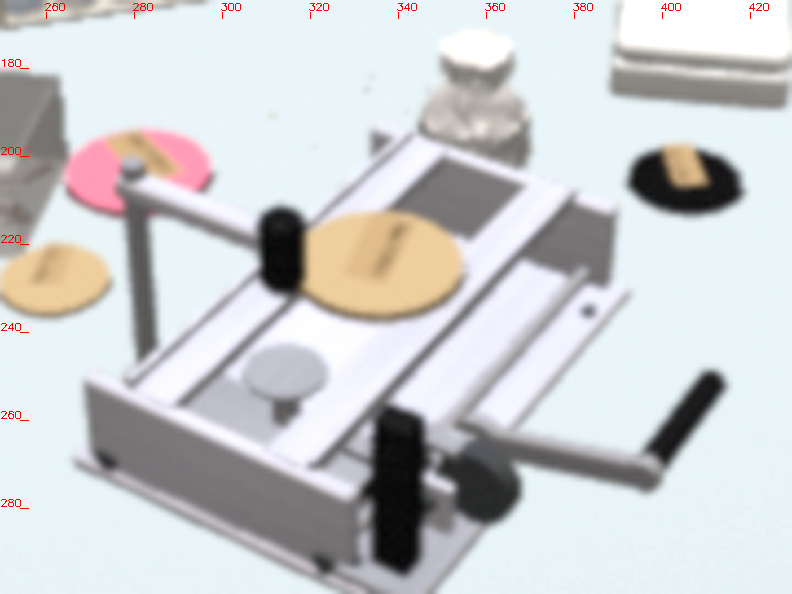

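View pics/t1.png

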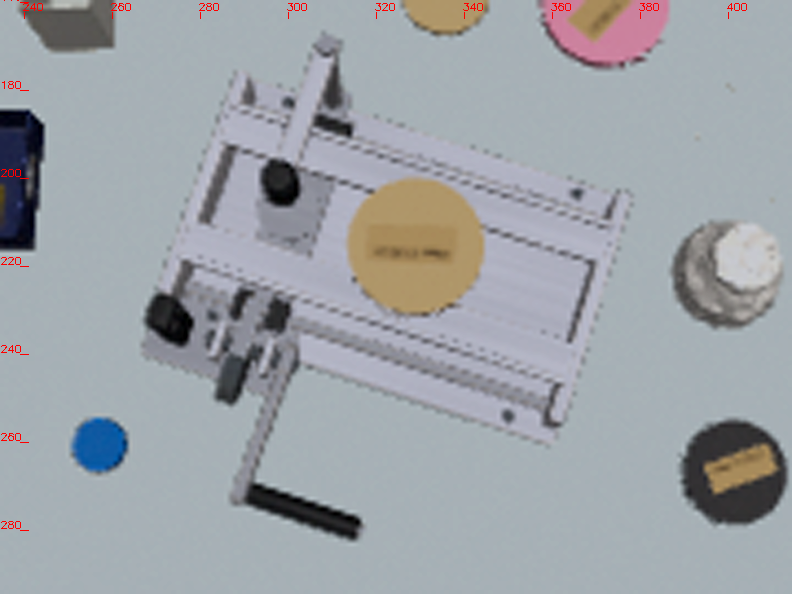

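Run:
```python
from h import *
s,t=load("side"),load("top")
E=[]
for c,box in((s,(315,205,362,245)),(t,(308,195,352,238))):
    f=c["frame"].astype(int);m=((f[...,0]-f[...,2])>35).astype(np.uint8)
    mm=np.zeros_like(m);x0,y0,x1,y1=box;mm[y0:y1,x0:x1]=m[y0:y1,x0:x1]
    k=max(cv2.findContours(mm,0,1)[0],key=cv2.contourArea);h=cv2.convexHull(k)
    e=cv2.fitEllipse(h);print(e,cv2.boundingRect(h));
    P=np.array([onz(c,*p[0],78) for p in h])
    print(cv2.minEnclosingCircle(P[:,:2].astype(np.float32)));E.append(e[0])
print("dish tri",tri(s,E[0],t,E[1]))
def tp(n,a,b): print(n,tri(s,a,t,b))
tp("griptop",(340.5,258.6),(273.4,231.0))
tp("h_in",(398.9,268.4),(291.8,271.8))
tp("h_out",(412.3,251),(316.8,280.3))
tp("pad/sens low",(313.5,229),(298,203))
tp("senstop",(313.6,214),(298.2,200.5))
# stage edges from top
for n,p,z in(("base BR",(357,260),8),("base BL?",(267.3,241),8),("plateR top far",(378,204),60),("plateR near",(362,256),60),("plateL far",(289,177),60),("plateL near",(271,232),60)):
    print(n,onz(t,*p,z))
for n,p,z in(("plateL far",(270,250.5),60),("plateL near",(330.5,277.5),60),("plateR near",(389,212.5),60)):
    print(n,onz(s,*p,z))
```

```text
((335.61492919921875, 224.5690155029297), (23.4113712310791, 37.63614273071289), 89.97000885009766) (319, 213, 36, 24)
((637.7113037109375, -24.482402801513672), 41.55963897705078)
((329.0045471191406, 215.38519287109375), (30.110614776611328, 30.169321060180664), 139.95355224609375) (314, 201, 31, 30)
((645.5016479492188, -41.18515396118164), 41.00461959838867)
dish tri (array([646.33246249, -41.68240447,  62.86674719]), np.float64(3.246083958614729))
griptop (array([584.09729349,  96.94616433,  97.8648856 ]), np.float64(0.6332983336725738))
h_in (array([485.25099992,  39.2662619 ,  56.45462803]), np.float64(5.017225209312428))
h_out (array([472.03370028, -28.56932539,  50.51675135]), np.float64(3.028843120344686))
pad/sens low (array([662.33480599,  42.08745806, 106.79036039]), np.float64(2.0929269448597965))
senstop (array([661.96635969,  39.14377886, 141.93538602]), np.float64(1.065576040937887))
base BR [ 541.34011304 -132.35156913    8.        ]
base BL? [565.30552719 123.90655654   8.        ]
plateR top far [ 695.07721156 -170.98377204   60.        ]
plateR near [ 549.68327419 -140.23520583   60.        ]
plateL far [743.79169266  81.30697831  60.        ]
plateL near [585.60999404 108.88708806  60.        ]
plateL far [741.0849504  84.7837679  60.       ]
plateL near [597.36078371 113.9833501   60.        ]
plateR near [ 547.78499157 -131.24350202   60.        ]
```

Run:
```python
from h import *
for n,box in(("top",(262,165,382,265)),("side",(260,185,395,300))):
    c=load(n);x0,y0,x1,y1=box
    g=cv2.cvtColor(c["frame"],cv2.COLOR_RGB2GRAY)[y0:y1,x0:x1]
    L=cv2.createLineSegmentDetector().detect(g)[0][:,0]
    for l in L:
        if np.hypot(l[2]-l[0],l[3]-l[1])<30: continue
        a=onz(c,l[0]+x0,l[1]+y0,61);b=onz(c,l[2]+x0,l[3]+y0,61);d=b-a
        print(n,np.round(l+[x0,y0,x0,y0]),round(np.degrees(np.arctan2(d[1],d[0]))%90-90,2),round(np.linalg.norm(d)))
```

```text
top [355. 253. 304. 236.] -11.71 144
top [303. 232. 357. 249.] -11.31 151
top [340. 241. 309. 231.] -11.58 88
top [305. 242. 344. 255.] -11.75 108
top [308. 228. 346. 240.] -11.07 108
side [281. 248. 277. 208.] -60.86 145
side [336. 253. 379. 208.] -12.16 189
side [269. 251. 327. 278.] -12.1 144
side [288. 256. 313. 234.] -11.92 85
side [367. 225. 340. 254.] -12.08 114
side [328. 298. 268. 270.] -10.87 137
side [355. 261. 394. 270.] -87.8 77
side [382. 231. 358. 258.] -11.73 104
side [306. 230. 281. 253.] -11.76 90
side [350. 261. 378. 229.] -11.42 121
side [393. 233. 369. 261.] -11.89 107
```

>>> move_arm(
  motion=[-1,-0.56,0,0,0,0,-1,-0.56,0,0,0,0,-1,-0.56,0,0,0,0,-1,-0.56,0,0,0,0,-1,-0.56,0,0,0,0,-1,-0.56,0,0,0,0,-1,-0.56,0,0,0,0,-1,-0.56,0,0,0,0,-1,-0.56,0,0,0,0,-1,-0.56,0,0,0,0,-1,-0.56,0,0,0,0,-1,-0.56,0,0,0,0,-1,-0.56,0,0,0,0,-1,-0.56,0,0,0,0,-1,-0.56,0,0,0,0,-1,-0.56,0,0,0,0,-1,-0.56,0,0,0,0,-1,-0.56,0,0,0,0],
  fingers=-1,
)

```text
time: 1.6
eef_pos: [451.8, 323.5, 231.1]
ee_rot: [-3.141, -0.0, 2.899]
ft_force: [-0.0, 0.3, 1.2]
grip_width: 1.002
```

>>> move_arm(
  motion=[-0.91,-0.93,0.5,0,0,0,-0.91,-0.93,0.5,0,0,0,-0.91,-0.93,0.5,0,0,0,-0.91,-0.93,0.5,0,0,0,-0.91,-0.93,0.5,0,0,0,-0.91,-0.93,0.5,0,0,0,-0.91,-0.93,0.5,0,0,0,-0.91,-0.93,0.5,0,0,0,-0.91,-0.93,0.5,0,0,0,-0.91,-0.93,0.5,0,0,-0.37,0,0,0,0,0,0],
)

```text
time: 2.52
eef_pos: [584.3, 96.7, 129.1]
ee_rot: [-3.141, -0.002, 2.937]
ft_force: [-0.5, -0.1, 0.0]
grip_width: 1.003
```

```bash
cat > look.py <<'E'
import sys;from h import *
from cell import bot,camera
k=sys.argv[1]
for n,b in(("side",(250,165,430,300)),("top",(235,160,415,295))):
    c=camera(n);pickle.dump(c,open(f"{n}{k}.pkl","wb"));crop(c,*b,4.4,f"pics/{n[0]}_{k}.png")
o=bot.observe();print(o["eef_pos"],o["ee_rot"],o["ft_force"],o["grip_width"],o["time"])
E
python3 look.py 2
```

```text
[583.04290778  99.44641681 130.5877427 ] [-3.14133172e+00 -1.50810428e-03  2.93548121e+00] [0.34001729 1.03707627 0.72854169] 0.997877691773125 2.6167
```

View pics/s_2.png

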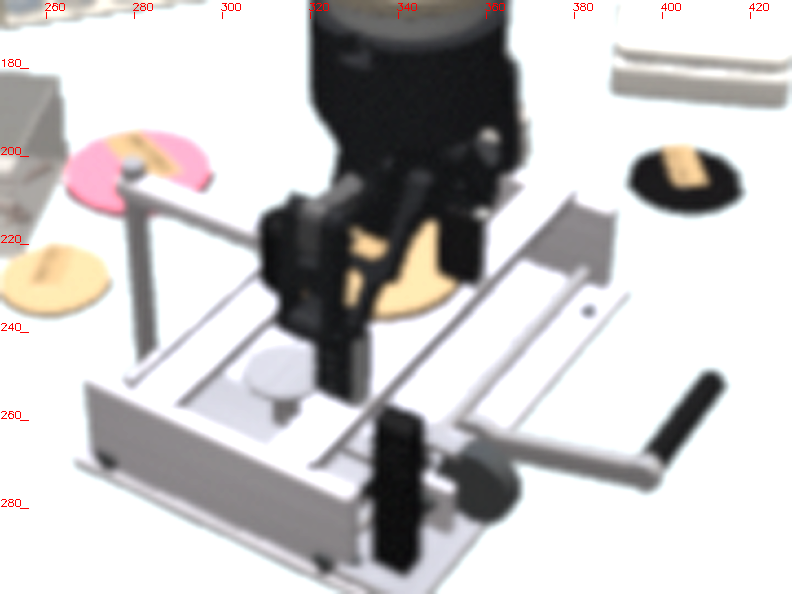

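View pics/t_2.png

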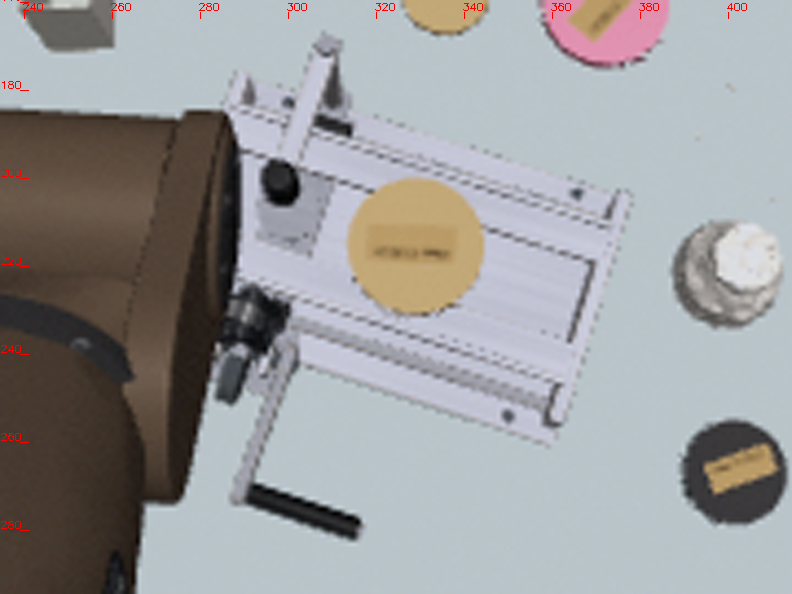

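Run:
```python
from h import *
c=load("side")
for p in((583,99.4,130.6),(583,99.4,103),(583,99.4,130.6-0)): print(proj(c,p))
for d in (-42,42): print(proj(c,(583+.203*d,99.4+.979*d,143)))
print(onz(c,340.5,258.6,103))
g=cv2.cvtColor(c["frame"],cv2.COLOR_RGB2GRAY)[245:300,325:360];m=(cv2.cvtColor(load("side",0)["frame"],cv2.COLOR_RGB2GRAY)[250:300,325:352]<45)
for r in range(5,50,6): x=np.where(m[r])[0]; print(250+r,x.min()+325 if len(x) else 0,x.max()+325 if len(x) else 0)
```

```text
[340.65233027 246.04390679]
[340.47431529 257.44746128]
[340.65233027 246.04390679]
[352.43276822 228.7914539 ]
[328.18006717 253.6425446 ]
[581.86654393 102.40574741 103.        ]
255 0 0
261 336 345
267 335 346
273 335 344
279 335 347
285 335 344
291 335 344
297 0 0
```

>>> move_arm(
  motion=[0,0,0.7,0,0,0,0,0,0.8,0,0,0,0,0,0.8,0,0,0,0,0,0.6,0,0,0,0,0,0,0,0,0],
)

```text
time: 3.03
eef_pos: [581.9, 100.9, 71.5]
ee_rot: [-3.141, -0.003, 2.938]
ft_force: [-0.0, 0.4, -0.8]
grip_width: 0.997
```

>>> move_arm(
  motion=[0,0,0,0,0,0,0,0,0,0,0,0,0,0,0,0,0,0,0,0,0,0,0,0,0,0,0,0,0,0,0,0,0,0,0,0,0,0,0,0,0,0,0,0,0,0,0,0],
  fingers=1,
)

```text
time: 3.7
eef_pos: [583.4, 100.3, 74.0]
ee_rot: [3.141, 0.001, 2.937]
ft_force: [-0.9, 1.4, 5.6]
grip_width: 0.181
```

```bash
python3 look.py 3
```

```text
[583.39651627 100.28424532  74.00644893] [3.14111521e+00 9.17006989e-04 2.93746701e+00] [-1.24998052  0.61201156  4.96675548] 0.17747605666663013 3.8
```

View pics/s_3.png

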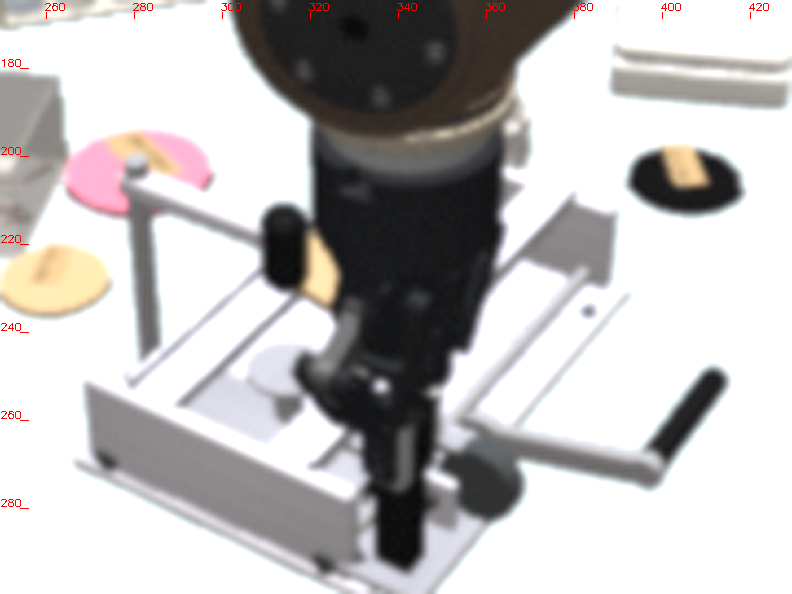

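>>> move_arm(
  motion=[0,-0.3,0,0,0,0,0,-0.5,0,0,0,0,0,-0.5,0,0,0,0,0,-0.5,0,0,0,0,0,-0.5,0,0,0,0,0,-0.5,0,0,0,0,0,-0.5,0,0,0,0,0,-0.4,0,0,0,0,0,-0.3,0,0,0,0,0,0,0,0,0,0,0,0,0,0,0,0],
)

```text
time: 4.72
eef_pos: [567.0, 21.1, 74.0]
ee_rot: [-3.141, 0.001, 2.937]
ft_force: [-1.5, -2.7, 6.1]
grip_width: 0.17
```

```bash
python3 look.py 4
```

```text
[567.06061481  21.29932387  73.99375562] [-3.14142096e+00  7.66378150e-04  2.93727893e+00] [-3.08829989 -2.62053242  6.48788504] 0.1748127795311864 4.8167
```

View pics/s_4.png

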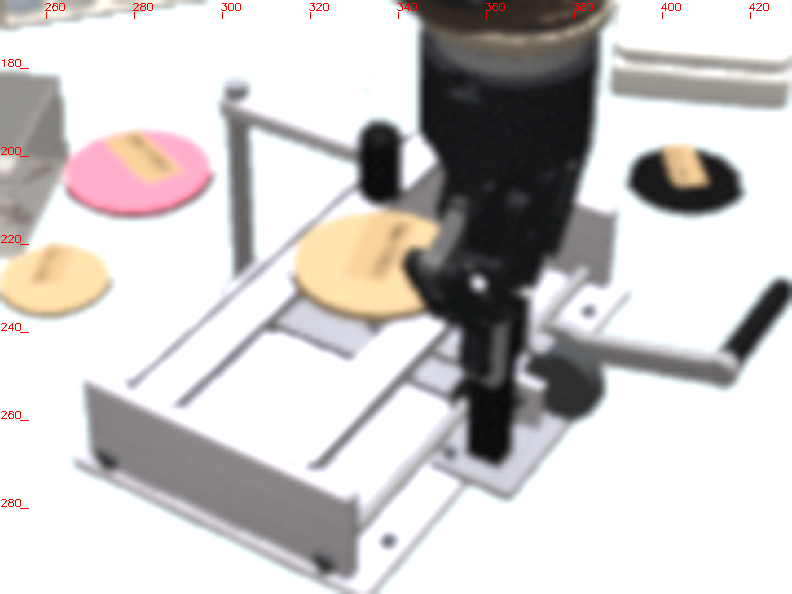

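View pics/t_4.png

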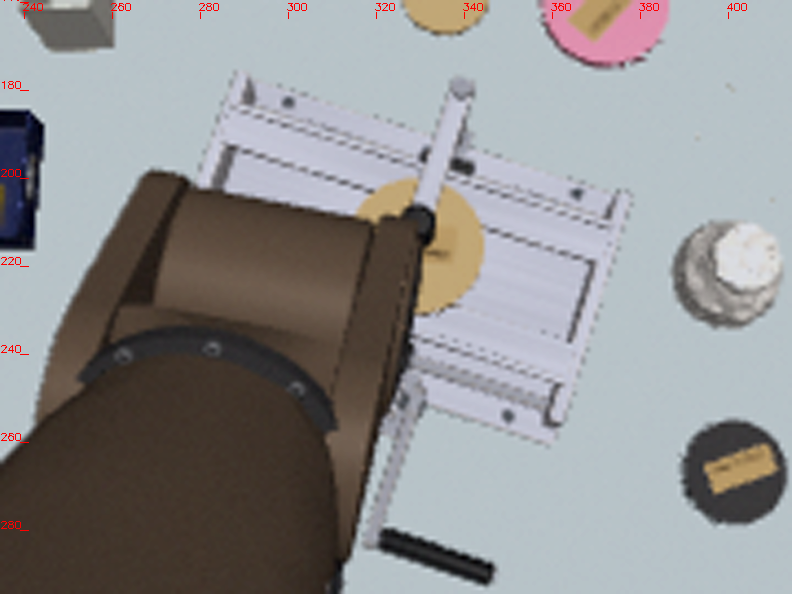

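Run:
```python
from h import *
s,t=load("side",4),load("top",4)
g=cv2.cvtColor(s["frame"],cv2.COLOR_RGB2GRAY)
for r in range(190,215,2): x=np.where(g[r,320:350]<50)[0]; print(r,x.min()+320 if len(x) else 0,x.max()+320 if len(x) else 0,end=";")
f0=load("side",0)["frame"].astype(int);f4=s["frame"].astype(int)
m=lambda f:((f[...,0]-f[...,2])>30)
M=m(f0)|m(f4);mm=np.zeros(M.shape,np.uint8);mm[208:245,310:362]=M[208:245,310:362]
k=max(cv2.findContours(mm,0,1)[0],key=cv2.contourArea);h=cv2.convexHull(k)
print("\nbb",cv2.boundingRect(h),cv2.fitEllipse(h))
y=np.array([.203,.979]);xs=np.array([.979,-.203])
# predicted outline of a dish at given centre: lid top and underside circles, vs hull extents
a=np.linspace(0,2*np.pi,180)
for c,n in((s,"s"),(t,"t")):
    for ctr in((645.5,-41.2),(646.3,-41.7)):
        P=np.array([proj(c,(ctr[0]+44*np.cos(q),ctr[1]+44*np.sin(q),z)) for q in a for z in(61,78)])
        print(n,ctr,P.min(0),P.max(0))
print("senstip s",onz(s,336.0,194.5,146),onz(s,336.2,208.5,104))
print("sens top t",onz(t,329.7+.0,210,146))
lift=np.array([567.06,21.3])+90*xs-45*y;print("lift by grip",lift,(np.array([645.5,-41.2])-lift)@y)
```

```text
190 346 349;192 346 349;194 334 349;196 333 349;198 332 349;200 332 339;202 332 339;204 332 339;206 332 339;208 333 340;210 335 339;212 0 0;214 0 0;
bb (317, 213, 38, 25) ((335.24658203125, 224.6802978515625), (24.24673843383789, 38.16012191772461), 89.42822265625)
s (645.5, -41.2) [314.97810566 207.43068212] [355.47445999 237.91494397]
s (646.3, -41.7) [314.72617937 207.23920056] [355.19632002 237.69089311]
t (645.5, -41.2) [312.44201425 199.1829074 ] [345.42704765 232.51526499]
t (646.3, -41.7) [312.66383866 198.91583366] [345.64364131 232.24204364]
senstip s [642.19335677 -35.99868236 146.        ] [644.68223406 -44.72021823 104.        ]
sens top t [646.45723317 -42.08209722 146.        ]
lift by grip [646.035 -41.025] -0.2799299999999977
```

Run:
```python
from h import *
s,t=load("side",4),load("top",4)
for p in((646,-41,104),(646,-41,146),(646,-41,125),(645,-46,125)): print(proj(s,p),proj(t,p))
```

```text
[335.02126594 209.31051479] [329.01155923 213.26064493]
[335.12038104 192.90977599] [329.24725061 210.13098127]
[335.07020467 201.21254215] [329.12679931 211.73041206]
[336.33172563 200.06603737] [331.03909079 212.33312078]
```

>>> move_arm(
  motion=[0,0,0,0,0,0,0,0,0,0,0,0,0,0,0,0,0,0,0,0,0,0,0,0,0,0,0,0,0,0,0,0,0,0,0,0],
  fingers=-1,
)

```text
time: 5.32
eef_pos: [567.0, 21.9, 73.2]
ee_rot: [3.141, -0.0, 2.938]
ft_force: [0.6, -0.1, 1.3]
grip_width: 0.993
```

>>> move_arm(
  motion=[0,0,-0.5,0,0,0,0,0,-1,0,0,0,0,0,-1,0,0,0,0,0,-1,0,0,0,0.5,0,-0.5,0,0,0,1,-0.5,0,0,0,0,1,-1,0,0,0,0,1,-1,0,0,0,0,0,-0.5,0,0,0,0,0,0,0,0,0,0],
)

```text
time: 6.15
eef_pos: [485.9, -24.0, 154.2]
ee_rot: [-3.142, 0.001, 2.936]
ft_force: [0.8, -0.2, -0.8]
grip_width: 1.0
```

```bash
python3 look.py 5
```

```text
[487.13225347 -22.98768835 153.92309871] [3.14137505e+00 1.46757428e-03 2.93649499e+00] [ 0.69012485 -0.41510499  0.57993278] 1.0035143194347838 6.25
```

View pics/s_5.png

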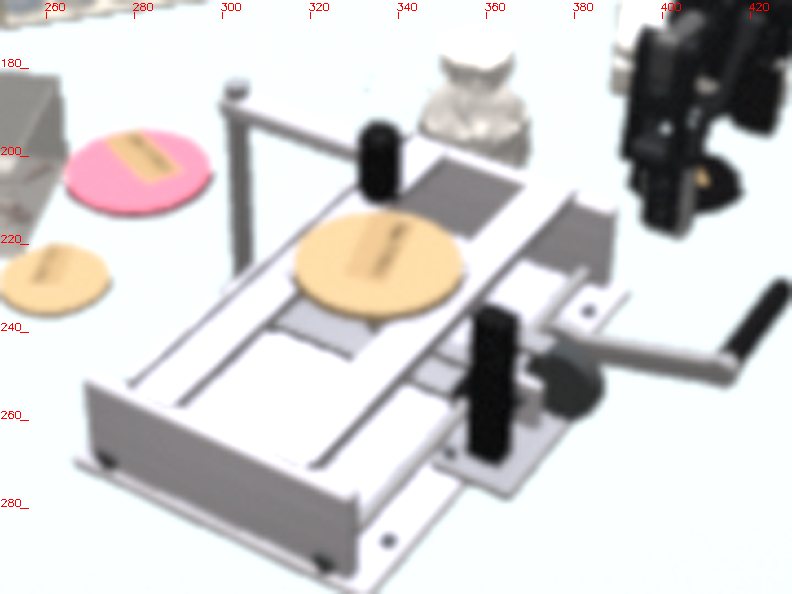

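View pics/t_5.png

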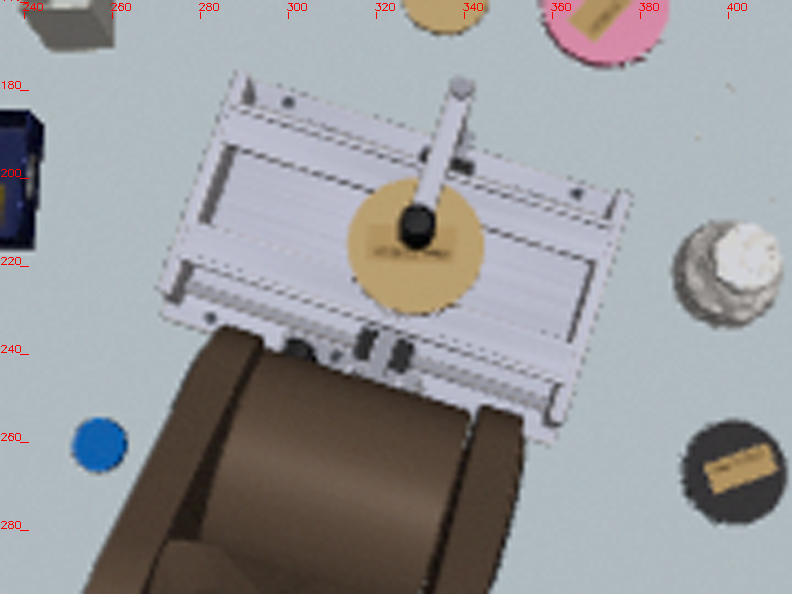

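Run:
```python
from h import *
s,t=load("side",5),load("top",4)
print(tri(s,(417,244.5),t,(322,282.3)),tri(s,(428,230.2),t,(346.6,290)))
crop(t,310,265,360,305,12,"pics/ht.png");crop(s,400,215,450,265,12,"pics/hs.png")
```

```text
(array([467.31959585, -42.96748422,  58.3900512 ]), np.float64(5.3743813207696105)) (array([ 455.62309871, -109.20723402,   50.87664222]), np.float64(4.343869107309819))
```

View pics/ht.png

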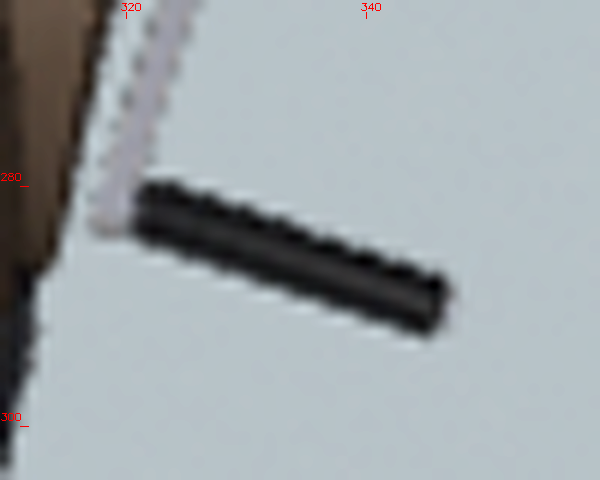

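View pics/hs.png

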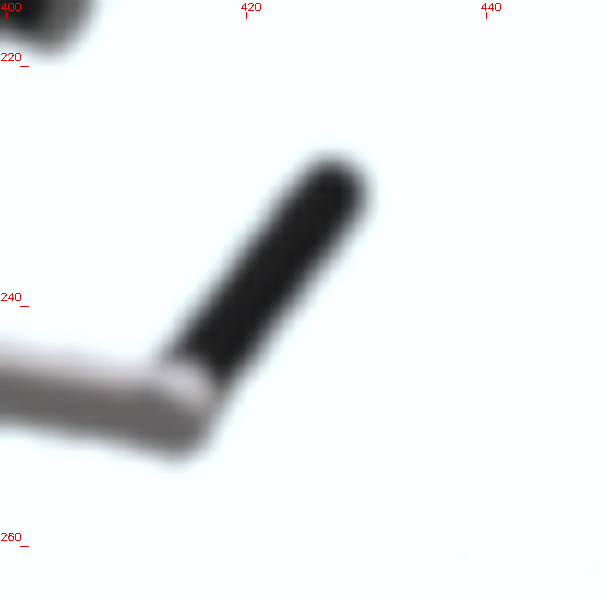

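Run:
```python
from h import *
from cell import bot
t=load("top",4);print(onz(t,333.5,285.8,54.6))
s=load("side",5);print(onz(s,(415.5+427)/2+0,(245+230.3)/2,54.6))
o=bot.observe();print(o["joints"],o["eef_pos"],o["ee_rot"],o["time"])
```

```text
[464.54050164 -73.57955898  54.6       ]
[461.51432718 -73.72434175  54.6       ]
[-1.82798299e-01  4.03572423e-01  1.97657611e+00  2.68289155e-04
  7.59972080e-01 -1.54869145e+00] [487.13225347 -22.98768835 153.92309871] [3.14137505e+00 1.46757428e-03 2.93649499e+00] 6.25
```

>>> move_arm(
  motion=[0.2,-0.91,0,0,0,0,0.2,-0.91,0,0,0,0,0.25,-0.91,0,0,0,0,0,0,0,0,0,1,0,0,0,0,0,1,0,0,0,0,0,1,0,0,0,0,0,1,0,0,0,0,0,1,0,0,0,0,0,1,0,0,0,0,0,1,0,0,0,0,0,1,0,0,0,0,0,1,0,0,0,0,0,1,0,0,0,0,0,1,0,0,0,0,0,1,0,0,0,0,0,1,0,0,0,0,0,1,0,0,0,0,0,1,0,0,0,0,0,0],
  fingers=-0.3,
)

```text
time: 7.83
eef_pos: [463.4, -73.2, 153.3]
ee_rot: [3.141, -0.0, 1.363]
ft_force: [-0.1, -0.0, -1.6]
grip_width: 0.652
```

>>> move_arm(
  motion=[0,0,0.7,0,0,0,0,0,0.8,0,0,0,0,0,0.8,0,0,0,0,0,0.7,0,0,0,0,0,0,0,0,0],
)

```text
time: 8.25
eef_pos: [462.2, -73.0, 91.3]
ee_rot: [-3.138, -0.0, 1.371]
ft_force: [0.0, 0.3, 0.2]
grip_width: 0.648
```

```bash
python3 look.py 6
python3 - <<'E'
from h import *
crop(load("side",6),370,190,490,290,6,"pics/hs6.png")
E
```

```text
[462.8634692  -73.34700708  93.24737784] [-3.14087153e+00 -1.93244897e-04  1.36927465e+00] [-0.18343097  0.71977615  1.04355849] 0.6463612757345072 8.35
```

View pics/hs6.png

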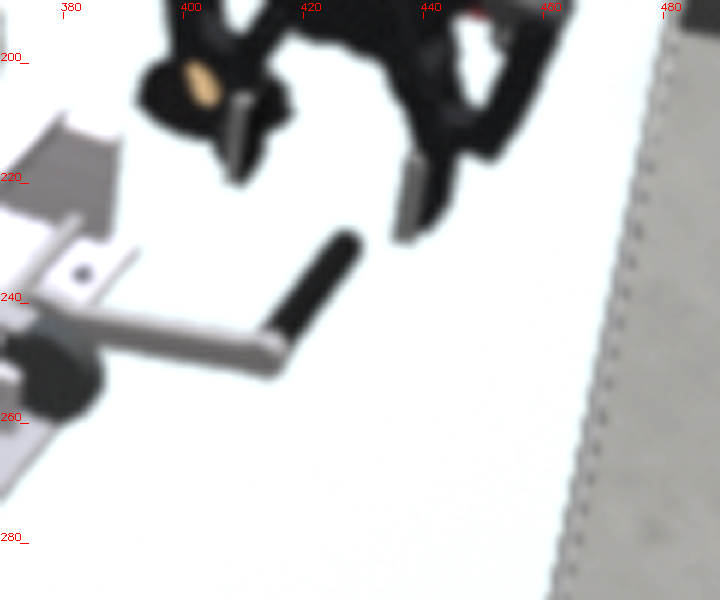

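>>> move_arm(
  motion=[0,0,0.6,0,0,0,0,0,0.8,0,0,0,0,0,0.8,0,0,0,0,0,0.65,0,0,0,0,0,0,0,0,0,0,0,0,0,0,0],
)

```text
time: 8.85
eef_pos: [462.9, -73.6, 36.8]
ee_rot: [3.142, -0.0, 1.368]
ft_force: [0.4, -0.1, 0.5]
grip_width: 0.651
```

```bash
python3 look.py 7
python3 - <<'E'
from h import *
crop(load("side",7),370,190,490,290,6,"pics/hs7.png")
E
```

```text
[463.08118209 -73.68128819  37.34749329] [3.14004891e+00 5.16018640e-05 1.36737566e+00] [-0.44570624 -0.03051034  0.49915644] 0.6521045776835517 8.95
```

View pics/hs7.png

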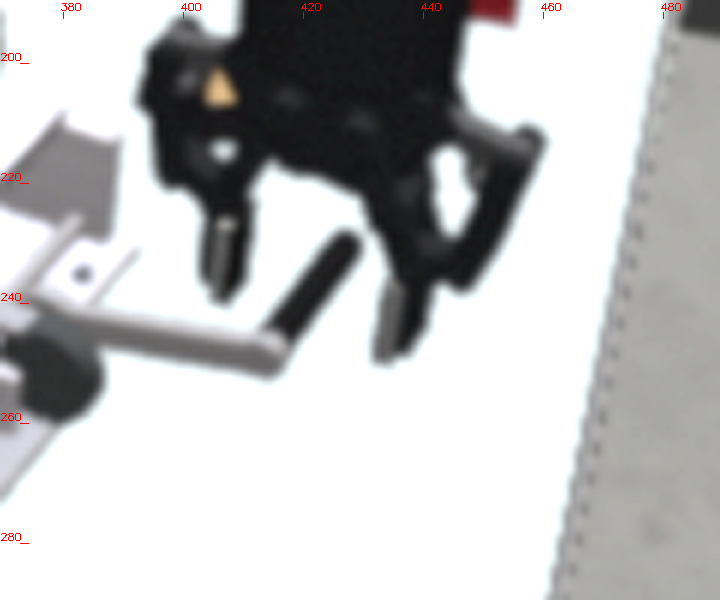

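>>> move_arm(
  motion=[0,0,0,0,0,0,0,0,0,0,0,0,0,0,0,0,0,0,0,0,0,0,0,0,0,0,0,0,0,0,0,0,0,0,0,0,0,0,0,0,0,0],
  fingers=1,
)

```text
time: 9.53
eef_pos: [463.1, -73.8, 36.6]
ee_rot: [3.14, 0.0, 1.367]
ft_force: [2.8, -0.0, 5.2]
grip_width: 0.138
```

```bash
python3 look.py 8
python3 - <<'E'
from h import *
crop(load("side",8),370,190,490,290,6,"pics/hs8.png")
# arc: grip frame deltas
import numpy as np
o=14*np.pi/180
px,pz=-85*np.cos(o),85*np.sin(o)
for i in range(1,16):
    a=o+1.328*i/15
    x,z=-85*np.cos(a),85*np.sin(a)
    print(i,"ty %.3f tz %.3f"%((x-px)/20,-(z-pz)/20),end="; ");px,pz=x,z
E
```

```text
[463.09372292 -73.7595108   36.57629003] [3.13997445e+00 4.97427442e-05 1.36680202e+00] [3.5218599  0.11440805 5.57630514] 0.14234144882067437 9.6333
1 ty 0.107 tz -0.361; 2 ty 0.139 tz -0.350; 3 ty 0.169 tz -0.336; 4 ty 0.198 tz -0.320; 5 ty 0.225 tz -0.301; 6 ty 0.251 tz -0.280; 7 ty 0.275 tz -0.257; 8 ty 0.297 tz -0.231; 9 ty 0.316 tz -0.204; 10 ty 0.333 tz -0.175; 11 ty 0.347 tz -0.145; 12 ty 0.358 tz -0.114; 13 ty 0.367 tz -0.082; 14 ty 0.373 tz -0.049; 15 ty 0.376 tz -0.016;
```

View pics/hs8.png

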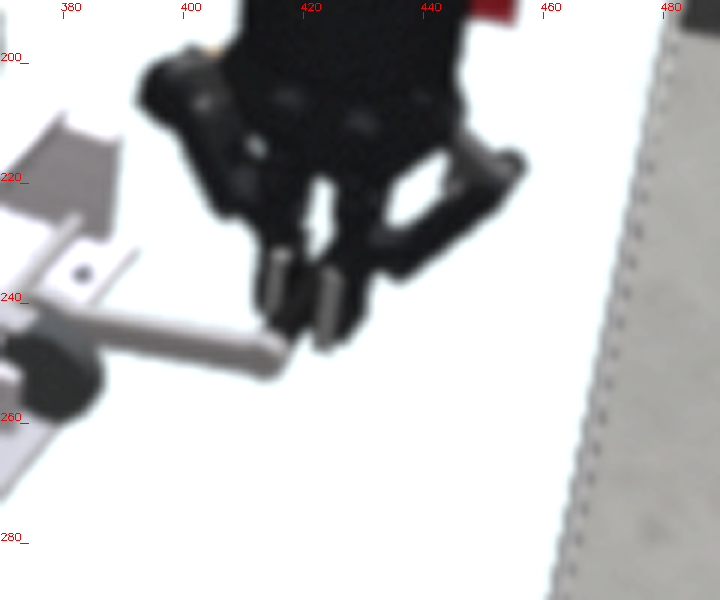

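View pics/s_8.png

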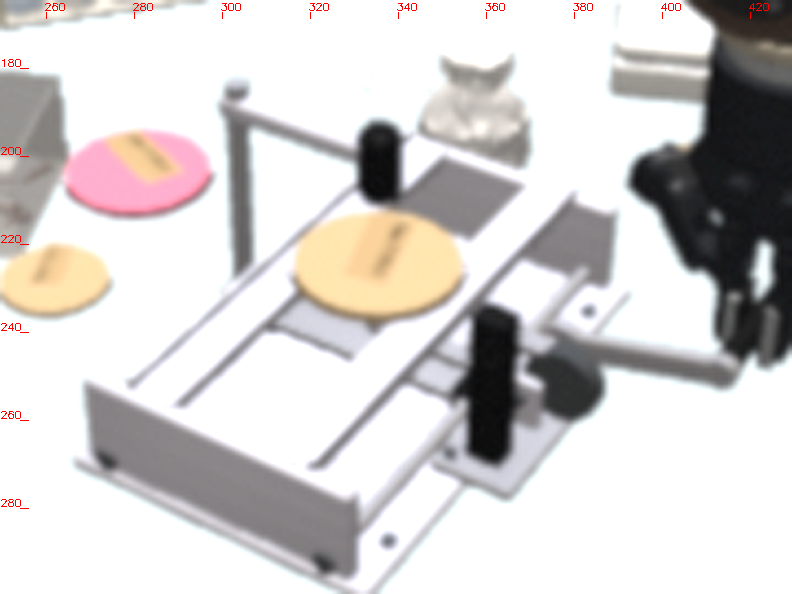

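>>> move_arm(
  motion=[0,0.11,-0.36,0,0,0,0,0.14,-0.35,0,0,0,0,0.17,-0.34,0,0,0,0,0.2,-0.32,0,0,0,0,0.22,-0.3,0,0,0,0,0.25,-0.28,0,0,0,0,0.27,-0.26,0,0,0,0,0.3,-0.23,0,0,0,0,0,0,0,0,0],
)

```text
time: 10.38
eef_pos: [495.5, -80.5, 85.8]
ee_rot: [-3.141, -0.0, 1.367]
ft_force: [-2.6, 0.4, -2.1]
grip_width: 0.142
```

```bash
python3 look.py 9
```

```text
[494.42419847 -80.17697425  85.03580465] [-3.14038045e+00 -8.56914371e-05  1.36689325e+00] [-2.97049019 -0.76506983 -3.62358167] 0.13937832762317243 10.4833
```

View pics/s_9.png

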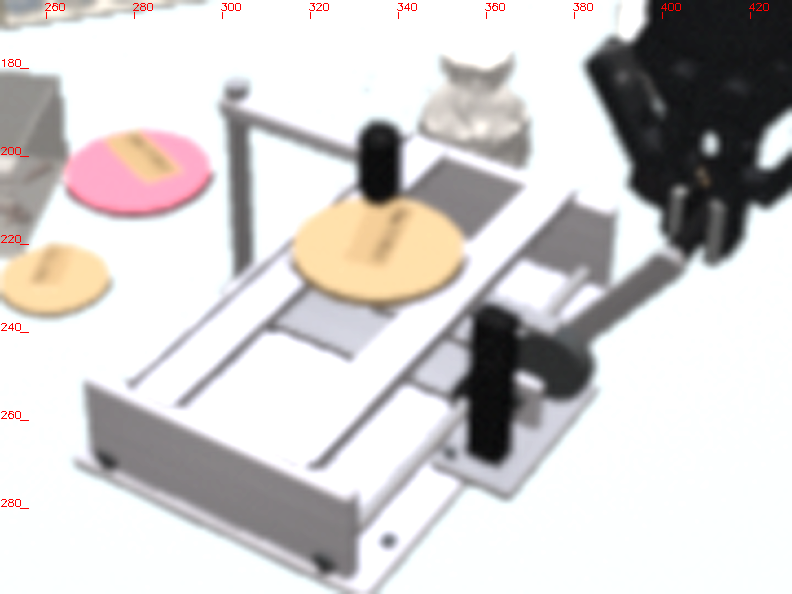

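Lever is about 55° up, the dish is rising and level, and the carriage has not moved. I'll continue the arc.

>>> move_arm(
  motion=[0,0.32,-0.2,0,0,0,0,0.33,-0.17,0,0,0,0,0.35,-0.14,0,0,0,0,0.36,-0.11,0,0,0,0,0.37,-0.08,0,0,0,0,0.37,-0.05,0,0,0,0,0.37,-0.02,0,0,0,0,0,0,0,0,0,0,0,0,0,0,0,0,0,0,0,0,0],
)

```text
time: 11.32
eef_pos: [543.6, -90.4, 101.5]
ee_rot: [3.141, 0.0, 1.367]
ft_force: [-4.9, -0.2, 10.8]
grip_width: 0.144
```

```bash
python3 look.py a
python3 - <<'E'
from h import *
crop(load("side","a"),320,160,440,280,5,"pics/hsa.png")
from cell import bot
print(bot.observe()["joint_velocities"])
E
```

```text
[543.4506859  -90.41382797 101.49477815] [3.14078685e+00 6.64521695e-05 1.36682126e+00] [-3.36087844 -0.72849789 10.74361335] 0.14003841234912812 11.4167
[-0.00125065 -0.00287457  0.00134166 -0.00111963  0.00165553  0.00126426]
```

View pics/s_a.png

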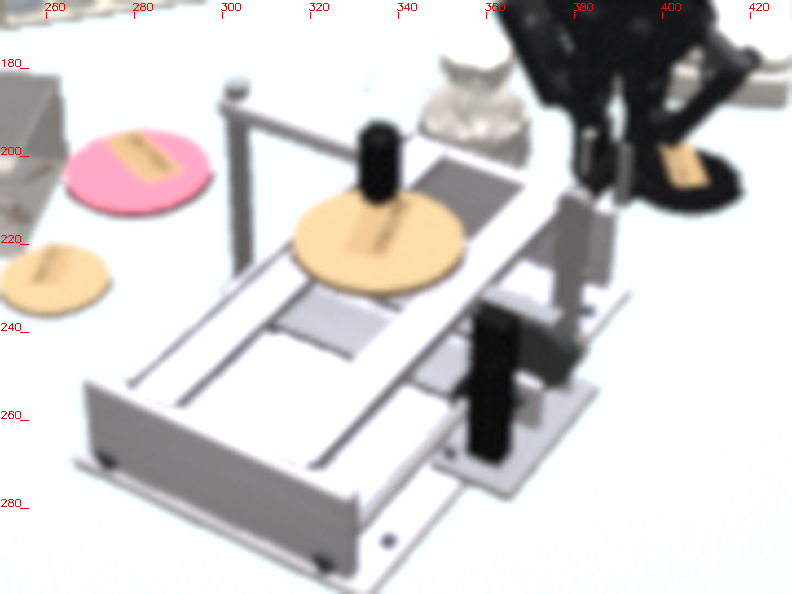

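View pics/t_a.png

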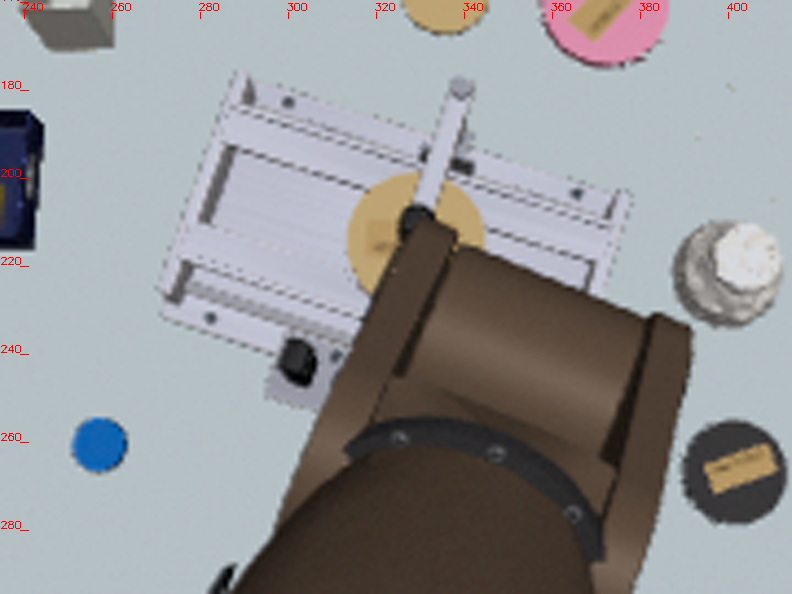

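View pics/hsa.png

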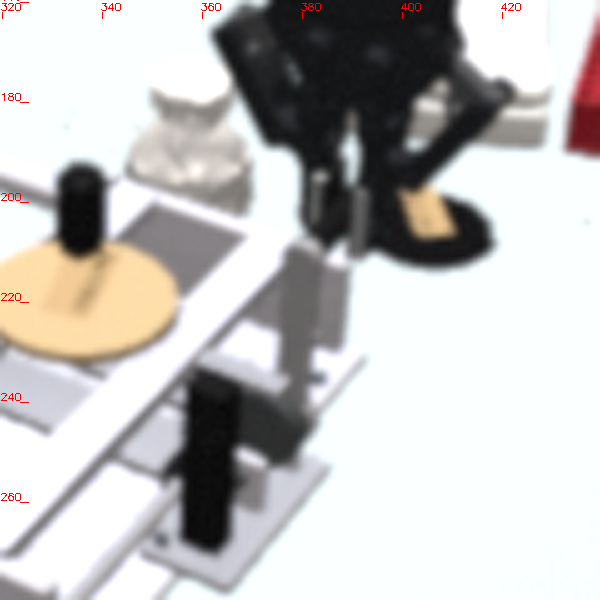

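Run:
```python
from h import *
s=load("side","a")
# arm flat ~ y=-33 rel lift ; lever axis line
xs=np.array([.979,-.203]);y=np.array([.203,.979]);lift=np.array([646,-41.])
b=lift-90*xs-30*y
for z in(50,75,100,119):
    print(z,proj(s,(*b,z)),"tilt10deg fwd:",proj(s,(*(b+xs*(z-34)*.1763),z)))
g=cv2.cvtColor(s["frame"],cv2.COLOR_RGB2GRAY).astype(int)
for r in range(210,242,4): print(r,g[r,370:392].tolist())
def ext(k):
    f=load("side",k)["frame"].astype(int);m=((f[...,0]-f[...,2])>30)
    return [np.where(m[205:245,u])[0][[0,-1]]+205 for u in(322,326,346,350)]
print(np.array(ext(5)).tolist(),np.array(ext("a")).tolist())
for z in(68,82): print(proj(s,(646,-41,z)))
```

```text
50 [377.4723155  235.82305825] tilt10deg fwd: [376.31463655 235.38393083]
75 [378.15574821 226.65553862] tilt10deg fwd: [375.14943843 225.54716563]
100 [378.85962796 217.21374382] tilt10deg fwd: [373.95445346 215.45893575]
119 [379.40882264 209.84688394] tilt10deg fwd: [373.02563377 207.61771022]
210 [189, 190, 192, 193, 192, 181, 149, 102, 79, 79, 86, 99, 111, 110, 96, 101, 140, 169, 159, 109, 77, 72]
214 [192, 190, 188, 181, 158, 113, 82, 71, 72, 72, 72, 72, 70, 71, 79, 90, 96, 101, 104, 118, 152, 179]
218 [158, 115, 85, 80, 84, 85, 79, 74, 72, 72, 71, 72, 72, 76, 87, 91, 92, 91, 94, 121, 163, 183]
222 [86, 86, 88, 88, 87, 82, 74, 72, 72, 71, 72, 72, 72, 77, 87, 89, 89, 90, 100, 137, 175, 186]
226 [186, 181, 175, 167, 150, 121, 85, 72, 71, 71, 71, 74, 81, 91, 89, 87, 87, 91, 115, 157, 181, 187]
230 [185, 187, 188, 186, 175, 138, 91, 71, 71, 71, 72, 82, 119, 163, 169, 156, 143, 148, 166, 184, 189, 185]
234 [149, 153, 158, 160, 147, 121, 98, 84, 74, 71, 73, 81, 103, 125, 138, 164, 184, 187, 180, 162, 146, 156]
238 [59, 67, 80, 93, 107, 111, 89, 70, 68, 71, 79, 111, 154, 177, 180, 169, 151, 145, 164, 182, 186, 187]
[[216, 233], [215, 235], [215, 234], [217, 232]] [[211, 228], [209, 229], [209, 229], [212, 227]]
[334.9401212  222.73766879]
[334.97127498 217.58260191]
```

```bash
python3 -c "
from cell import bot,job
o=bot.observe();print(o['time'],o['eef_pos'],o['ft_force'],o['grip_width'])
print(job.sign_off())"
```

```text
11.4167 [543.4506859  -90.41382797 101.49477815] [-3.36087844 -0.72849789 10.74361335] 0.14003841234912812
the job is handed in; nothing more can be done
None
```

I slid the carriage about 81 mm by its grip until its axis was under the dish. I then released it and swung the lever up along its arc to straight up. The job was handed in at 11.4 s with the fingers still closed on the handle; the hand-in returned no verdict.

**Last checks:**
- **Carriage centring:** the lift axis was within about 2 mm of the dish centre along the track. The grip position gave 0.3 mm. The side view showed roughly 1.5 mm.
- **Lever angle:** the handle had travelled 82.0 mm across the track, against 82.5 mm expected for straight up. In the side view the lever arm is within about 2° of vertical.
- **Dish:** it rose about 5 pixels in the side view, or about 14 mm, which matches a full lift, and it looks level. The fingers are well clear of it.
- **Grip and force:** the gripper was still on the handle with the joints at rest. The wrist read about 3 N sideways, in line with the spring's pull. It also read 11 N vertically, because the tool was pressing slightly down on the upright lever; I left that as it was.
- **Bystanders:** the flask and the cap looked unmoved in the last pictures. I judged this by eye.

**Disagreements:** the two camera views differed by 3–5 mm on the handle's ends. I used the average together with the known dimensions, and the grasp closed correctly.

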